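Guard cap off, bead beam held level over the balance pin

TASK

Lift the loose orange guard cap off the pin of the balance stand and lower it, open end down, into the round socket of the wooden cap holder, without dropping it. Then pick the bead beam out of its cradle by the brass hub at its balance point and hold it level, with the hub straight over the pin and a few centimetres (about 4) above its point, without the beam tipping over or touching the stand. Finish while still holding it there, still; leave the other things on the bench as they are.

Things in the scene. Friction and masses are not known exactly. Their poses are not given: they have to be found in the camera images.
- cap_center (a point): Centre of the loose orange guard cap, an upright cylinder 28 mm wide, 50 mm tall, 30 g, z up. Open below: bore 14 mm wide, 42 mm deep. It starts over the stand's 35 mm pin, rim on the post's shoulder: raise it 40 mm to clear. Its lower 14 mm go into the holder: grip it about 15 mm above this centre so that the fingertips clear the holder's top.
- holder_hole0 (a point): Centre of the socket's mouth, in the top of the cap holder: a fixed square wooden block 64 x 64 x 26 mm on the board, z up. The socket is round, 32 mm wide, 14 mm deep, flat-floored. With the cap seated, cap_center is 11 mm above this point. Stand and holder may have swapped sides.
- pin_tip (a point): Point of the balance stand's steel pin (under the cap at the start), z up. The stand is fixed on the board: round pale wooden foot 84 mm wide, 12 mm high; post 24 mm wide, its top (the shoulder) 75 mm above the board; pin 8 mm wide, 35 mm high, ending in this point 110 mm above the board.
- beam_hub (a point): Centre of the beam's brass hub = balance point. x along the beam to its 3 small beads (24 mm wide, x 103 to 149), y across, z up. Hub 26 (x) x 22 (y) x 24 mm high; grip it across y. Pale wooden bar 12 x 12 mm from x -100 to +160; blue bead 44 mm wide at x -95 to -55; all centred on this height. Loose, about 190 g. It starts level in the cradle, this centre 52 mm above the board.
- cradle_top (a point): Point on the cradle below the hub, level with the bar's underside, 46 mm above the board; x along the beam as it lies. Fixed plywood: base 180 x 60 x 10 mm, two posts 12 mm thick, 28 mm wide at x -45 and +90; cheeks 10 mm high above this level make open-topped slots 15.6 mm wide for the bar: the beam lifts straight up.
There are look-alikes about, which are no part of the job. Leave any blue or pink look-alike of the part that bears cap_center alone.

How it is judged:
By the outcome, as a careful person would: the job done as asked, in the order asked, and still so for the second after the job is handed in, while the arm keeps its last pose, push and grip.
It also fails if it takes over 64 s, if anything falls off the work surface, if the arm or the gripper's body presses on something with over 40 N, if the wrist force passes 120 N, or if a joint passes its speed limit or range.

ROBOT

A 6-joint arm with a two-finger parallel gripper is mounted at the origin on the work surface. World frame = base frame: x ahead of the robot, y to its left, z up, the work surface at z = 0. Lengths are in m, angles in degrees, forces in N, time in s.
With the tool pointing down it reaches from about 0.375 to 0.9 m from the base axis. Payload 3.1 kg.
Tool frame: the origin (TCP) lies between the finger pads; the fingertips stand 19 mm ahead of it and the grasp point (between the pads) is the TCP; z points along the fingers, x is the direction in which the jaws open and shut, and the axes are right-handed (so a half turn about z gives the same grasp; the last joint's range is limited). The gripper opens to 87 mm and grips with 3 to 60 N. Pads are 19 mm wide; open, the fingers measure 117 mm over their backs; the gripper's body (75 mm by 190 mm) begins 51 mm behind the grasp point.
Start: joints at [-85.629, 30.224, 82.088, -0, 67.689, -10.227], TCP at [0.158, -0.605, 0.206] pointing down, gripper open.
Joint ranges: [-176.69, 176.69], [-43.24, 126.21], [12.49, 139.97], [-82, 262], [0, 151.66], [-163.58, 163.58]. Speed limits (degrees/s): [159.86, 159.86, 180, 180, 180, 180].

INTERFACE

Orientations are given as a 3x3 rotation matrix whose columns are the frame's x, y, z axes.
In Python, from rig import read_state, capture, camera_info, hand_in, spot_in, silhouettes gives the robot as it stands.
- The arm moves only by the shell command python3 -m jog 'ROWS'. ROWS is text: rows parted by semicolons, each of 7 numbers parted by spaces: the shift along the tool's x, y, z in m, then the turn, a rotation vector about the tool's x, y, z in degrees, then the opening, from 0 (shut) to 1 (fully open). A call has 1 to 8 rows; each row is the pose to reach, as a shift and turn from the pose commanded when the call began, along the tool's axes at that moment; what a row does not reach only later rows make up. A row lasts 1/8 s, in which the tool goes at most 62.5 mm and 10.7 degrees, less where a joint would pass 70% of its speed; a pose out of reach is approached as far as the arm can. A call with a gripper value outside its range is refused whole. The fingers move at their own pace and stop on an object; the grip force is fixed at half the most. Time passes only in rows, so rows that repeat a pose let the fingers close. It gives the time, the measured TCP pose, the force and the opening at its end, in the units of the state.
- read_state(): the state, without advancing time (a new reading comes with each control period).
- capture(name): name is "scene" or "side" or "wrist"; returns (picture, depth): 400x640x3 uint8, red, green, blue; 400x640 float32, m along the optical axis (not along the pixel's ray), 0 where there is no reading.
- camera_info(name): a dict with "vfov" (degrees; the focal length in pixels is half the picture's height over the tangent of half this angle, whatever the lens; pixels are square), "cx", "cy" (the principal point, pixels), "R" (3x3) and "t" (3): a world point X has camera coordinates R X + t; the wrist camera has in their place "tool_from_camera" (4x4, takes a point from camera to tool coordinates, whose origin is the TCP and whose axes are the tool frame's). Camera axes: x right, y down, z forward; pixel columns grow to the right and rows downward; lengths in m; the calibration is good to about 2 mm. A picture is of the moment at which its call begins: read the wrist's pose just before it. camera_info takes no time and is no camera call.
- hand_in(): hands the job in, once; it reports no verdict.
Trained networks look in the newest picture that a camera, given by its name, has taken for a name from the list of things; names that differ only in an ending like _2 or _b are one class to them, and where a whole thing is asked for, a point or a joint stands for the part that bears it (a point fixed in the world has none). Each returns a list of dicts, best first, with "score" (0 to 1); they miss things now and then, are a little off and sometimes report something else, mostly with a low value. They report only what shows in the picture. A call takes as long as a camera call. They do not tell look-alikes from the thing itself.
- spot_in(label, camera): "centre" ([x, y, z] in m, in world coordinates, good to about 4 mm: the middle of the surface that is visible of it).
- silhouettes(label, camera): "region" (400x640 bool, what is visible of it).
The state is a dict: "time_s": time; "joint_positions": joint angles; "qvel": joint speeds; "tau": joint torques, N m; "position": TCP position; "tcp_rot": TCP orientation; "force": force on the tool from outside, world axes, zero at the start; "moment": the same for the moment, N m; "opening": opening from 0.0 (shut) to 1.0 (fully open).
Only numpy, scipy, OpenCV 4.12 (cv2) and the standard library are available. Lean on these libraries where they do the work, as an engineer would, in place of code of your own. Each camera call takes 0.05 s, during which the arm holds its last target.

## Working session

There is one attempt and no reset: what is moved stays moved. The work goes in short steps, Python scripts to look and compute and a shell command to move; the robot and the scene stay as the last step left them, time stands still between calls to the robot, and variables do not carry over. Pictures are saved under pics/ and viewed, and the job is handed in when it is done.

```bash
ls; mkdir -p pics; cat > h.py <<'E'
import numpy as np, cv2
from rig import *
def K(ci,h=400):
    f=h/2/np.tan(np.radians(ci['vfov'])/2); return f,ci['cx'],ci['cy']
def world(name,d,st=None):
    ci=camera_info(name); f,cx,cy=K(ci)
    v,u=np.mgrid[0:400,0:640]
    P=np.stack([(u-cx)/f*d,(v-cy)/f*d,d],-1)
    if name!='wrist': return (P-np.array(ci['t']))@np.array(ci['R'])
    T=np.array(ci['tool_from_camera']); P=P@T[:3,:3].T+T[:3,3]
    return P@np.array(st['tcp_rot']).T+np.array(st['position'])
def save(n,im): cv2.imwrite('pics/'+n+'.png',cv2.cvtColor(im,cv2.COLOR_RGB2BGR))
E
python3 - <<'E'
from h import *
s=read_state(); print(s['time_s'],s['position'],np.round(s['tcp_rot'],3).tolist(),s['opening'])
for n in ['scene','side']:
    im,d=capture(n); save(n+'0',im); np.savez('/tmp/'+n,im=im,d=d)
    for l in ['cap_center','holder_hole0','pin_tip','beam_hub','cradle_top']:
        for r in spot_in(l,n): print(n,l,round(r['score'],2),np.round(r['centre'],3))
print(read_state()['time_s'])
E
```

```text
pics
0.0 [ 0.15751302 -0.60405646  0.20470589] [[0.252, -0.968, -0.0], [-0.968, -0.252, 0.002], [-0.002, -0.0, -1.0]] 0.9999991345819068
scene cap_center 0.68 [0.572 0.463 0.038]
scene cap_center 0.66 [0.624 0.527 0.034]
scene cap_center 0.5 [0.607 0.251 0.121]
scene holder_hole0 0.98 [ 0.58  -0.311  0.042]
scene pin_tip 0.93 [0.605 0.248 0.029]
scene beam_hub 0.61 [0.603 0.249 0.027]
scene beam_hub 0.55 [0.503 0.016 0.072]
scene cradle_top 0.72 [0.503 0.049 0.024]
side cap_center 0.83 [0.598 0.268 0.127]
side cap_center 0.7 [0.502 0.497 0.05 ]
side cap_center 0.68 [0.419 0.486 0.046]
side cap_center 0.63 [0.615 0.542 0.046]
side cap_center 0.56 [0.562 0.482 0.041]
side holder_hole0 0.93 [ 0.575 -0.299  0.043]
side pin_tip 0.9 [0.591 0.262 0.028]
side beam_hub 0.76 [0.495 0.037 0.076]
side cradle_top 0.91 [0.505 0.051 0.025]
0.6
```

View pics/scene0.png

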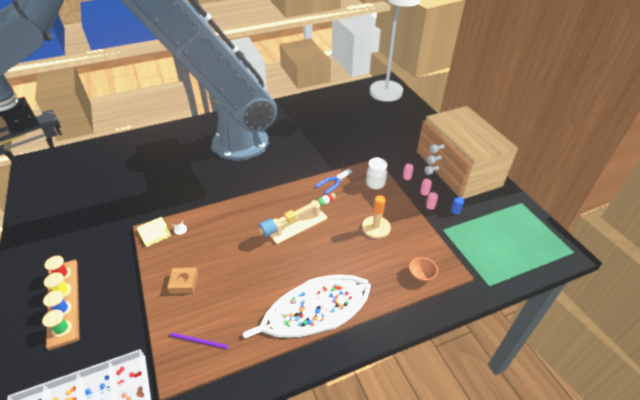

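View pics/side0.png

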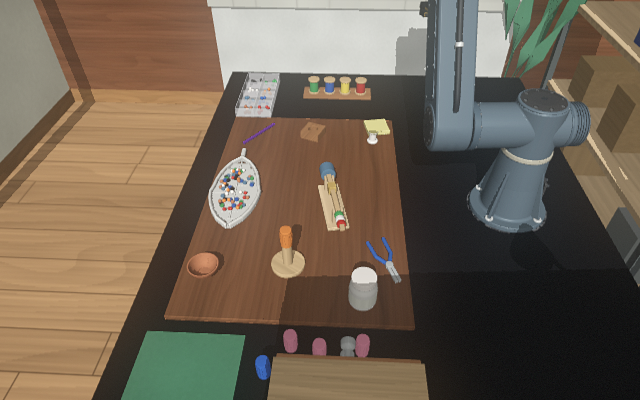

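The scene picture shows the orange cap on the stand at (380,206), the holder at (183,280), and the beam from (268,228) to (328,200). Other cap-like things are pink at (408,171), (426,187) and (432,201), and blue at (457,205). Only the orange one is on the pin, so I'll take that one and check it in a close crop.

```bash
python3 - <<'E'
from h import *
for n in ['scene','side','wrist']: print({k:(np.round(v,4).tolist()) if not isinstance(v,str) else v for k,v in camera_info(n).items()})
for n,(x0,y0,x1,y1) in {'scene':(250,160,450,260),'side':(270,140,420,290)}.items():
    z=np.load(f'/tmp/{n}.npz'); im,d=z['im'],z['d']
    save(n+'crop',cv2.resize(im[y0:y1,x0:x1],None,fx=4,fy=4,interpolation=cv2.INTER_CUBIC)[:600,:800])
    W=world(n,d)
    for l in ['cap_center','holder_hole0','pin_tip','beam_hub','cradle_top']:
        for r in silhouettes(l,n)[:3]:
            m=r['region']&(d>0); p=W[m]
            v,u=np.nonzero(m)
            print(n,l,round(r['score'],2),m.sum(),(int(u.mean()),int(v.mean())),np.percentile(p,[3,50,97],axis=0).round(3).tolist())
E
```

```text
{'vfov': 49.5582, 'cx': 314.3708, 'cy': 203.4187, 'R': [[0.3784, 0.9256, -0.0067], [0.6527, -0.2719, -0.7072], [-0.6564, 0.2632, -0.707]], 't': [-0.2794, -0.2321, 1.6409]}
{'vfov': 47.1143, 'cx': 321.5618, 'cy': 197.8307, 'R': [[-0.9986, -0.0525, -0.0027], [-0.0329, 0.6652, -0.7459], [0.041, -0.7448, -0.666]], 't': [0.5263, 0.0247, 1.3132]}
{'vfov': 62.399, 'cx': 309.0088, 'cy': 206.2695, 'tool_from_camera': [[1.0, -0.0002, 0.0001, 0.0004], [0.0002, 0.9619, 0.2734, -0.0746], [-0.0001, -0.2734, 0.9619, -0.1783], [0.0, 0.0, 0.0, 1.0]]}
scene cap_center 0.58 138 (378, 204) [[0.589, 0.244, 0.099], [0.603, 0.252, 0.128], [0.61, 0.264, 0.143]]
scene cap_center 0.57 133 (425, 186) [[0.496, 0.474, 0.003], [0.512, 0.483, 0.037], [0.519, 0.498, 0.053]]
scene cap_center 0.42 155 (457, 205) [[0.604, 0.519, 0.003], [0.622, 0.527, 0.035], [0.63, 0.546, 0.054]]
scene holder_hole0 0.93 658 (182, 280) [[0.541, -0.347, 0.018], [0.578, -0.313, 0.04], [0.611, -0.278, 0.044]]
scene pin_tip 0.76 508 (375, 226) [[0.563, 0.22, 0.021], [0.605, 0.251, 0.028], [0.635, 0.293, 0.082]]
scene beam_hub 0.96 715 (29
[... 541 characters left out ...]
 [[0.555, 0.463, 0.004], [0.567, 0.481, 0.044], [0.58, 0.487, 0.054]]
side cap_center 0.8 292 (361, 345) [[0.405, 0.467, 0.004], [0.419, 0.485, 0.044], [0.431, 0.491, 0.054]]
side holder_hole0 0.67 373 (313, 131) [[0.535, -0.348, 0.017], [0.57, -0.299, 0.039], [0.607, -0.274, 0.046]]
side pin_tip 0.58 782 (287, 262) [[0.56, 0.23, 0.021], [0.594, 0.269, 0.029], [0.633, 0.299, 0.08]]
side beam_hub 0.78 564 (332, 191) [[0.464, -0.062, 0.066], [0.496, 0.033, 0.077], [0.531, 0.174, 0.091]]
side beam_hub 0.22 695 (330, 205) [[0.455, -0.031, 0.022], [0.501, 0.049, 0.028], [0.532, 0.134, 0.073]]
side cradle_top 0.75 634 (330, 206) [[0.455, -0.026, 0.023], [0.502, 0.054, 0.028], [0.531, 0.134, 0.07]]
```

```bash
python3 - <<'E'
from h import *
# board height
for n,uvs in {'scene':[(220,230),(240,320),(350,260),(180,330)],'side':[(260,300),(290,180),(370,150),(240,260)]}.items():
    z=np.load(f'/tmp/{n}.npz'); W=world(n,z['d'])
    for u,v in uvs: print(n,np.median(W[v-3:v+4,u-3:u+4].reshape(-1,3),axis=0).round(4))
E
```

```text
scene [ 0.4213 -0.1777  0.0163]
scene [ 0.7376 -0.2023  0.0156]
scene [0.6727 0.1351 0.0156]
scene [ 0.7083 -0.3475  0.0153]
side [0.6494 0.3678 0.0171]
side [ 0.6253 -0.0678  0.0173]
side [ 0.3816 -0.2319  0.0178]
side [0.7175 0.2499 0.0167]
```

View pics/scenecrop.png

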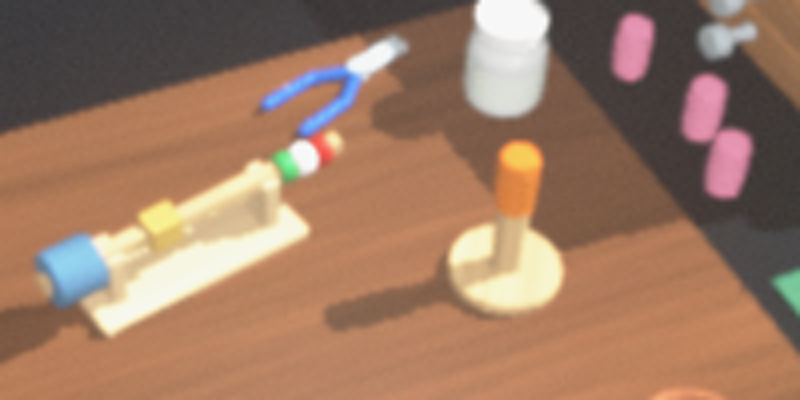

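View pics/sidecrop.png

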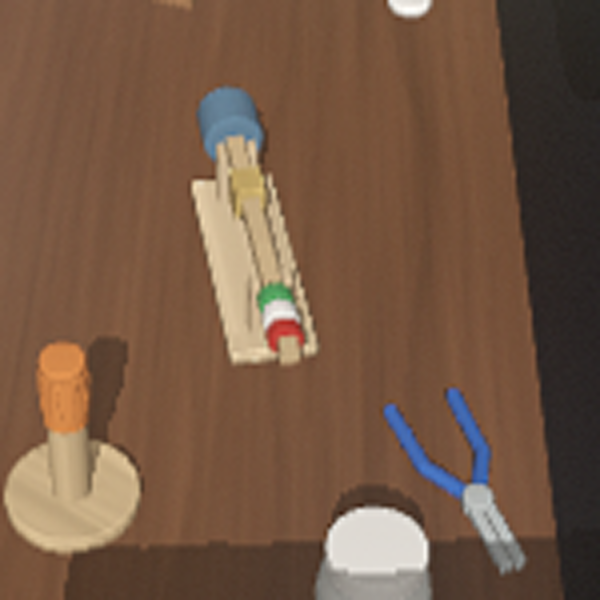

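The crops confirm the choice: the orange cylinder is upright on the round-footed stand, and the board surface is at z≈0.0165. Next I move the wrist camera over the holder, turning the jaws across the beam on the way.

```bash
python3 -m jog '-0.181 -0.473 -0.045 0 0 -85 1; -0.181 -0.473 -0.045 0 0 -85 1; -0.181 -0.473 -0.045 0 0 -85 1; -0.181 -0.473 -0.045 0 0 -85 1; -0.181 -0.473 -0.045 0 0 -85 1; -0.181 -0.473 -0.045 0 0 -85 1; -0.181 -0.473 -0.045 0 0 -85 1; -0.181 -0.473 -0.045 0 0 -85 1'
```

```text
time_s: 2.1
position: [0.5644, -0.314, 0.2503]
tcp_rot: [[0.985, 0.172, 0.0], [0.172, -0.985, -0.001], [0.0, 0.001, -1.0]]
force: [1.1, -0.5, 0.7]
opening: 1.001
```

```bash
python3 -m jog '0 0 0 0 0 0 1; 0 0 0 0 0 0 1' ; cat >> h.py <<'E'
def look(tag,labels):
    s=read_state(); im,d=capture('wrist'); save(tag,im); np.savez('/tmp/'+tag,im=im,d=d,R=s['tcp_rot'],p=s['position'])
    W=world('wrist',d,s); out={}
    for l in labels:
        for r in silhouettes(l,'wrist')[:3]:
            m=r['region']&(d>0); v,u=np.nonzero(m); p=W[m]
            print(l,round(r['score'],2),m.sum(),(int(u.mean()),int(v.mean())),np.percentile(p,[2,50,98],axis=0).round(4).tolist())
            out.setdefault(l,[]).append(m)
    print('tcp',np.round(s['position'],4),s['time_s'])
    return im,d,W,out
E
python3 - <<'E'
from h import *
im,d,W,o=look('w_holder',['holder_hole0'])
m=o['holder_hole0'][0]
z=W[...,2]; top=m&(z>0.036)&(z<0.05)
if 1:
    p=W[top][:,:2]; print(np.median(z[top]),top.sum()); r=cv2.minAreaRect(p.astype(np.float32)*1000); print(r)
    hole=cv2.convexHull(p.astype(np.float32)); 
# floor points
fl=cv2.morphologyEx(top.astype(np.uint8),cv2.MORPH_CLOSE,np.ones((81,81)))>0
f=fl&~top; 
n,lab,st,c=cv2.connectedComponentsWithStats(f.astype(np.uint8)); print(st[:6],c[:6])
E
```

```text
time_s: 2.35
position: [0.5624, -0.3152, 0.2496]
tcp_rot: [[0.986, 0.167, -0.001], [0.167, -0.986, -0.0], [-0.001, -0.0, -1.0]]
force: [0.4, -0.5, 0.1]
opening: 1.001
holder_hole0 0.78 2889 (318, 175) [[0.5394, -0.3464, 0.0252], [0.5733, -0.3122, 0.0401], [0.6072, -0.2773, 0.0419]]
tcp [ 0.5624 -0.3152  0.2496] 2.35
0.04034548229532561 2296
((573.1290893554688, -312.9204406738281), (64.03314971923828, 63.91675567626953), 68.44312286376953)
[[     0      0    640    400 255458]
 [   306    164     26     26    536]
 [   353    167      1      1      1]
 [   343    170      1      1      1]
 [   342    187      1      1      1]
 [   314    201      1      1      1]] [[319.50171848 199.54865379]
 [318.54104478 176.43097015]
 [353.         167.        ]
 [343.         170.        ]
 [342.         187.        ]
 [314.         201.        ]]
```

View pics/w_holder.png

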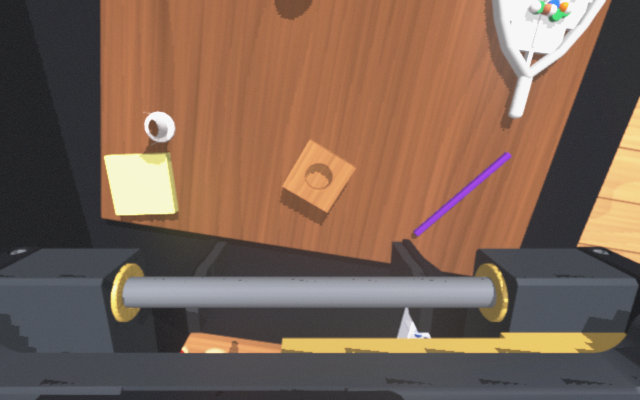

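The wrist picture shows the holder at (318,176) with its socket, 64 × 64 mm as specified. I compute the mouth centre from the ray, then go to the cap.

```bash
cat >> h.py <<'E'
def ray(u,v,z,s):
    ci=camera_info('wrist'); f,cx,cy=K(ci); T=np.array(ci['tool_from_camera'])
    R=np.array(s['tcp_rot']);p=np.array(s['position'])
    o=R@T[:3,3]+p; q=R@T[:3,:3]@np.array([(u-cx)/f,(v-cy)/f,1]); return o+q*(z-o[2])/q[2]
def totool(dw,s): return np.round(np.array(s['tcp_rot']).T@np.array(dw),4)
E
python3 - <<'E'
from h import *
s=read_state()
print(ray(318.54,176.43,0.0415,s))
print(totool(np.array([0.597,0.20,0.27])-s['position'],s))
E
```

```text
[ 0.57205087 -0.31302207  0.0415    ]
[ 0.1199 -0.5033 -0.0203]
```

```bash
python3 -m jog '0.126 -0.536 -0.02 0 0 0 1; 0.126 -0.536 -0.02 0 0 0 1; 0.126 -0.536 -0.02 0 0 0 1; 0.126 -0.536 -0.02 0 0 0 1; 0.126 -0.536 -0.02 0 0 0 1; 0.126 -0.536 -0.02 0 0 0 1; 0.126 -0.536 -0.02 0 0 0 1; 0.126 -0.536 -0.02 0 0 0 1'; python3 -m jog '0 0 0 0 0 0 1; 0 0 0 0 0 0 1; 0 0 0 0 0 0 1'
python3 - <<'E'
from h import *
im,d,W,o=look('w_cap',['cap_center','pin_tip'])
E
```

```text
time_s: 3.45
position: [0.5946, 0.1832, 0.2683]
tcp_rot: [[0.987, 0.163, 0.0], [0.163, -0.987, -0.0], [0.0, 0.0, -1.0]]
force: [1.0, 0.0, -0.8]
opening: 1.0
time_s: 3.82
position: [0.5946, 0.181, 0.268]
tcp_rot: [[0.987, 0.163, -0.001], [0.163, -0.987, -0.001], [-0.001, 0.0, -1.0]]
force: [0.8, 0.5, 0.1]
opening: 1.002
cap_center 0.97 797 (325, 109) [[0.5839, 0.2464, 0.0287], [0.5963, 0.2589, 0.1392], [0.6094, 0.2709, 0.1408]]
pin_tip 0.96 2948 (320, 109) [[0.5592, 0.2211, 0.024], [0.5927, 0.2593, 0.0263], [0.6344, 0.2967, 0.0282]]
tcp [0.5946 0.181  0.268 ] 3.825
```

View pics/w_cap.png

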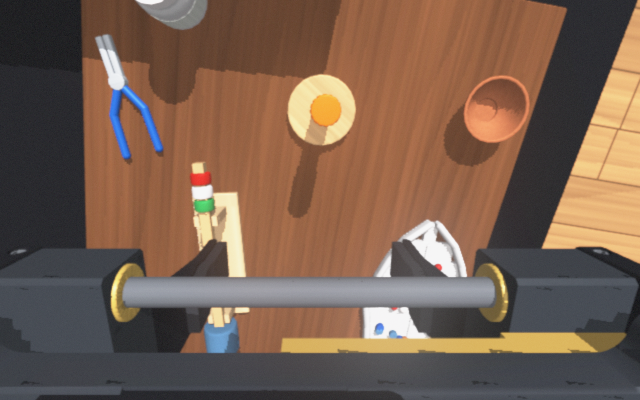

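The orange cap is at (325,109) on its foot at (321,109). I fit both circles.

```bash
python3 - <<'E'
from h import *
z=np.load('/tmp/w_cap.npz'); s={'tcp_rot':z['R'],'position':z['p']}; im,d=z['im'],z['d']; W=world('wrist',d,s)
hsv=cv2.cvtColor(im,cv2.COLOR_RGB2HSV)
box=np.zeros((400,640),bool); box[60:150,280:370]=1
m=box&(hsv[...,1]>200)&(hsv[...,0]<22)&(hsv[...,2]>150)
top=box&(W[...,2]>.13)&(W[...,2]<.15)
foot=box&(W[...,2]>.0225)&(W[...,2]<.034)
for n,mm,h in (('col',m,.1405),('top',top,.1405),('foot',foot,.028)):
    p=W[mm]; c=cv2.findContours(mm.astype(np.uint8),0,1)[0]; c=max(c,key=cv2.contourArea)
    (u,v),r=cv2.minEnclosingCircle(c); e=cv2.fitEllipse(c); print(n,mm.sum(),(u,v,r),e,ray(*e[0],h,s),np.median(p,0), cv2.minEnclosingCircle(np.float32(p[:,:2]*1000)))
E
```

```text
Traceback (most recent call last):
cv2.error: OpenCV(4.12.0) /io/opencv/modules/imgproc/src/shapedescr.cpp:361: error: (-201:Incorrect size of input array) There should be at least 5 points to fit the ellipse in function 'fitEllipseNoDirect'
```

```bash
python3 - <<'E'
from h import *
z=np.load('/tmp/w_cap.npz'); s={'tcp_rot':z['R'],'position':z['p']}; im,d=z['im'],z['d']; W=world('wrist',d,s)
print(im[109,325],im[109,305])
box=np.zeros((400,640),bool); box[60:150,280:370]=1
I=im.astype(int)
m=box&(I[...,0]-I[...,2]>150)
top=box&(W[...,2]>.13)&(W[...,2]<.15)
foot=box&(W[...,2]>.0225)&(W[...,2]<.034)
for n,mm,h in (('col',m,.1405),('top',top,.1405),('foot',foot,.028)):
    p=W[mm]; print(n,mm.sum(),np.median(p,0))
    c=cv2.findContours(mm.astype(np.uint8),0,1)[0]
    if not c: continue
    c=max(c,key=cv2.contourArea)
    if len(c)<5: continue
    e=cv2.fitEllipse(c); print(e,ray(*e[0],h,s), cv2.minEnclosingCircle(np.float32(p[:,:2]*1000)))
E
```

```text
[247 175  60] [245 226 167]
col 746 [0.59610466 0.25895793 0.13923706]
((325.34954833984375, 109.63349151611328), (29.203096389770508, 30.69923210144043), 3.709160566329956) [0.59607754 0.2589588  0.1405    ] ((595.6737670898438, 261.72613525390625), 16.216567993164062)
top 797 [0.59649753 0.25865055 0.13920339]
((325.73052978515625, 110.0621337890625), (30.474910736083984, 31.598798751831055), 6.712618350982666) [0.59647628 0.25865413 0.1405    ] ((596.8397216796875, 258.5174255371094), 14.54889965057373)
foot 2954 [0.59288829 0.25895599 0.0262787 ]
((321.5885009765625, 109.83362579345703), (67.03357696533203, 69.8723373413086), 8.212708473205566) [0.59673412 0.25959695 0.028     ] ((597.1275634765625, 258.48492431640625), 41.800880432128906)
```

```bash
python3 -m jog '0.007 -0.038 0.03 0 0 0 1; 0.0146 -0.0767 0.06 0 0 0 1; 0.0146 -0.0767 0.07 0 0 0 1; 0.0146 -0.0767 0.07 0 0 0 1'
python3 - <<'E'
from h import *
s=read_state(); print(totool(np.array([.5965,.259,.131])-s['position'],s), s['force'])
E
```

```text
time_s: 4.47
position: [0.5957, 0.2604, 0.1972]
tcp_rot: [[0.986, 0.166, -0.002], [0.166, -0.986, -0.001], [-0.002, 0.001, -1.0]]
force: [-0.9, -0.5, 0.2]
opening: 1.0
[0.0007 0.0014 0.0662] [-0.87604188 -0.54902342  0.1905603 ]
```

```bash
python3 -m jog '0.001 0.001 0.025 0 0 0 1; 0.001 0.001 0.05 0 0 0 1; 0.001 0.001 0.066 0 0 0 1; 0.001 0.001 0.066 0 0 0 1; 0.001 0.001 0.066 0 0 0 1' ; python3 -m jog '0 0 0 0 0 0 0; 0 0 0 0 0 0 0; 0 0 0 0 0 0 0; 0 0 0 0 0 0 0; 0 0 0 0 0 0 0; 0 0 0 0 0 0 0; 0 0 0 0 0 0 0; 0 0 0 0 0 0 0'
```

```text
time_s: 5.1
position: [0.5983, 0.2604, 0.1333]
tcp_rot: [[0.986, 0.166, 0.002], [0.166, -0.986, 0.0], [0.002, -0.0, -1.0]]
force: [0.5, 0.4, 0.5]
opening: 1.002
time_s: 6.1
position: [0.5972, 0.2606, 0.132]
tcp_rot: [[0.986, 0.167, -0.0], [0.167, -0.986, -0.0], [-0.0, 0.0, -1.0]]
force: [0.1, 1.3, -0.4]
opening: 0.171
```

```bash
python3 -m jog '0 0 0 0 0 0 0; 0 0 0 0 0 0 0; 0 0 0 0 0 0 0'; python3 - <<'E'
from h import *
im,d=capture('wrist'); save('w_grip',im)
im,d=capture('side'); save('s_grip',cv2.resize(im[150:300,220:380],None,fx=4,fy=4))
E
```

```text
time_s: 6.48
position: [0.5972, 0.2606, 0.1321]
tcp_rot: [[0.986, 0.167, -0.0], [0.167, -0.986, 0.0], [-0.0, -0.0, -1.0]]
force: [0.6, 0.1, -0.3]
opening: 0.007
```

View pics/w_grip.png

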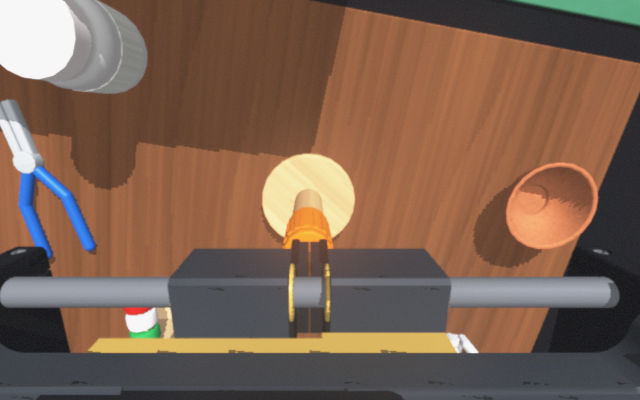

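View pics/s_grip.png

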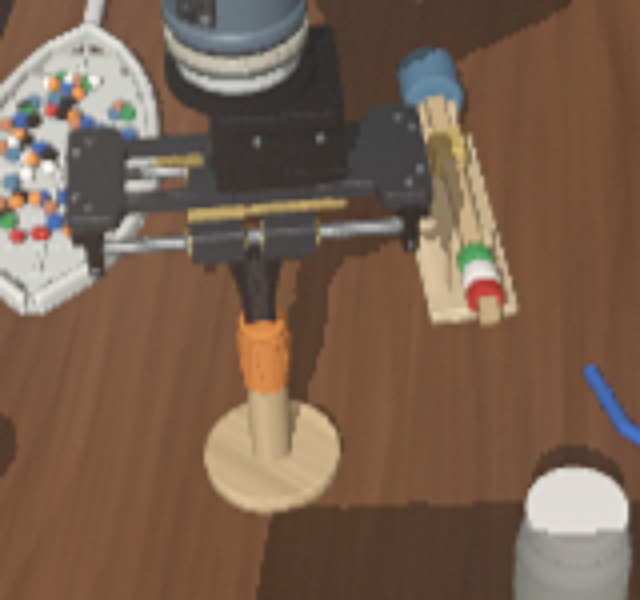

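The gripper shut to 0.007, so it isn't holding the cap. I zoom in to see why.

```bash
python3 - <<'E'
from h import *
s=read_state(); im,d=capture('wrist'); W=world('wrist',d,s)
save('w_grip2',cv2.resize(im[170:320,240:380],None,fx=4,fy=4))
for v in range(195,300,6): print(v,W[v,309].round(4),im[v,309], W[v,295].round(3))
ci=camera_info('wrist');f,cx,cy=K(ci);T=np.linalg.inv(np.array(ci['tool_from_camera']))
for q in ([0,0,0],[0,0,.019]):
    c=T[:3,:3]@q+T[:3,3]; print(q,c[0]/c[2]*f+cx,c[1]/c[2]*f+cy)
im,d=capture('scene'); save('sc_grip',cv2.resize(im[130:260,330:450],None,fx=4.5,fy=4.5))
E
```

```text
195 [0.5953 0.2705 0.0507] [234 199 141] [0.584 0.262 0.025]
201 [0.5953 0.2703 0.0689] [233 197 139] [0.585 0.26  0.037]
207 [0.595  0.2721 0.0915] [241 162  82] [0.586 0.263 0.065]
213 [0.5948 0.2732 0.1094] [243 150  58] [0.586 0.267 0.095]
219 [0.5948 0.2731 0.1212] [243 149  58] [0.587 0.268 0.11 ]
225 [0.5949 0.2726 0.1308] [246 162  55] [0.587 0.27  0.126]
231 [0.595  0.2718 0.1386] [247 179  62] [0.587 0.269 0.133]
237 [0.5956 0.2684 0.1388] [247 178  59] [0.588 0.267 0.139]
243 [0.5955 0.2689 0.1487] [201 122  69] [0.588 0.27  0.154]
249 [0.5955 0.2691 0.1572] [197 119  66] [0.588 0.269 0.161]
255 [0.5954 0.2695 0.1654] [146  94  62] [0.589 0.27  0.169]
261 [0.5954 0.2696 0.1722] [141  92  60] [0.589 0.27  0.174]
267 [0.5959 0.2664 0.1717] [130  82  49] [0.589 0.27  0.181]
273 [0.5964 0.2637 0.1722] [136  87  60] [0.588 0.291 0.227]
279 [0.5915 0.2922 0.2315] [133 131 134] [0.588 0.292 0.232]
285 [0.5916 0.292  0.2344] [154 154 161] [0.588 0.292 0.235]
291 [0.5917 0.291  0.2356] [163 164 171] [0.584 0.334 0.31 ]
297 [0.5919 0.2899 0.2365] [147 148 154] [0.589 0.289 0.235]
[0, 0, 0] 309.4772543502417 245.61449000386048
[0, 0, 0.019] 309.42385026230073 234.01856734116672
```

View pics/w_grip2.png

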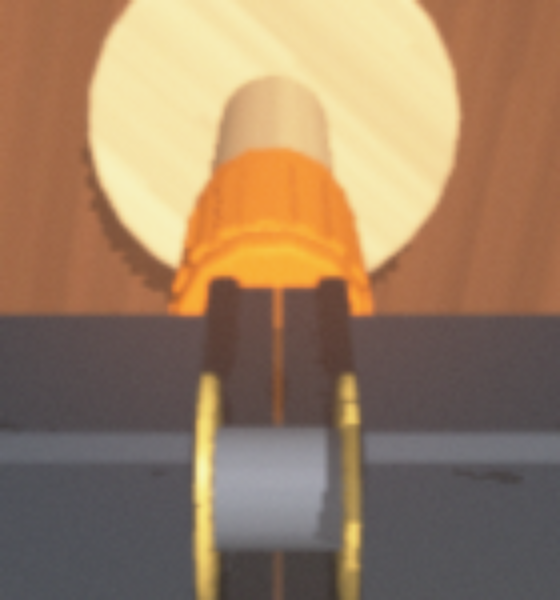

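View pics/sc_grip.png

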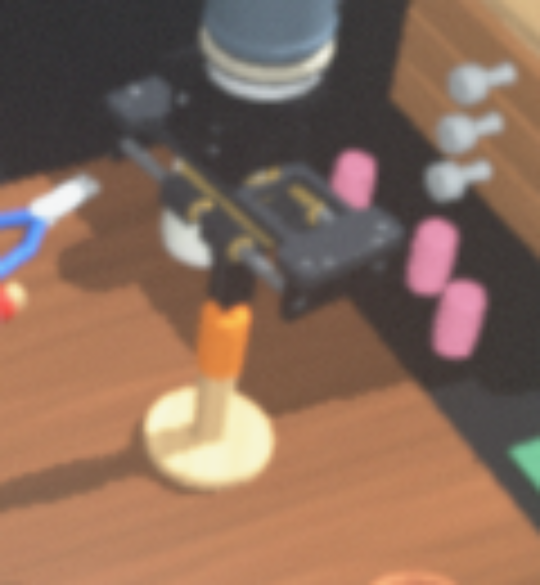

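```bash
python3 - <<'E'
from h import *
for t in ('w_cap','w_holder'):
    z=np.load(f'/tmp/{t}.npz'); d=z['d']; s={'tcp_rot':np.eye(3),'position':np.zeros(3)}; W=world('wrist',d,s)
    for v in range(236,276,4): print(t,v,W[v,[206,212,218,222,226]].round(3).tolist())
s=read_state(); s2={'tcp_rot':np.eye(3),'position':np.zeros(3)}; im,d=capture('wrist'); W=world('wrist',d,s2)
for v in range(232,276,4): print('now',v,W[v,[298,303,315,322]].round(3).tolist())
print(s['time_s'])
E
```

```text
w_cap 236 [[-0.125, 0.069, 0.196], [-0.117, 0.069, 0.196], [-0.124, 0.088, 0.244], [-0.118, 0.087, 0.242], [-0.114, 0.088, 0.245]]
w_cap 240 [[-0.125, 0.074, 0.196], [-0.051, -0.011, -0.018], [-0.125, 0.093, 0.243], [-0.119, 0.093, 0.243], [-0.114, 0.094, 0.244]]
w_cap 244 [[-0.052, -0.011, -0.023], [-0.049, -0.011, -0.024], [-0.047, -0.009, -0.02], [-0.045, -0.009, -0.02], [-0.044, -0.008, -0.018]]
w_cap 248 [[-0.05, -0.011, -0.029], [-0.048, -0.01, -0.027], [-0.046, -0.009, -0.025], [-0.044, -0.009, -0.025], [-0.043, -0.007, -0.019]]
w_cap 252 [[-0.049, -0.01, -0.033], [-0.048, -0.009, -0.03], [-0.045, -0.009, -0.029], [-0.044, -0.008, -0.026], [-0.043, -0.005, -0.02]]
w_cap 256 [[-0.048, -0.01, -0.037], [-0.047, -0.009, -0.033], [-0.043, -0.009, -0.034], [-0.043, -0.006, -0.028], [-0.044, -0.002, -0.019]]
w_cap 260 [[-0.048, -0.009, -0.038], [-0.045, -0.009, -0.038], [-0.044, -0.007, -0.034], [-0.044, -0.004, -0.027], [-0.043, -0.001, -0.021]]
w_cap 264 [[-0.047, -0.009, -0.043], [-0.044, -0.009, -0.042], [-0.043, -0.005, -0.035], [-0.044, -0.002, -0.028], [-0.043, 0.001, -0.022]]
[... 2194 characters left out ...]
9, -0.024], [0.006, -0.011, -0.029]]
now 252 [[-0.006, -0.01, -0.033], [-0.003, -0.009, -0.029], [0.003, -0.009, -0.03], [-0.0, -0.075, -0.178]]
now 256 [[-0.005, -0.011, -0.038], [-0.003, -0.009, -0.034], [0.003, -0.009, -0.034], [0.006, -0.011, -0.038]]
now 260 [[-0.005, -0.01, -0.041], [-0.003, -0.01, -0.04], [0.002, -0.009, -0.039], [0.006, -0.01, -0.041]]
now 264 [[-0.005, -0.009, -0.043], [-0.003, -0.009, -0.042], [0.002, -0.009, -0.042], [0.006, -0.009, -0.043]]
now 268 [[-0.005, -0.009, -0.047], [-0.003, -0.009, -0.047], [0.002, -0.009, -0.046], [0.005, -0.009, -0.047]]
now 272 [[-0.005, -0.009, -0.05], [-0.003, -0.009, -0.051], [0.002, -0.009, -0.051], [0.005, -0.011, -0.054]]
6.675
```

Measurement: the fingertips sit at z ≈ −16 mm in the reported tool frame, at every opening, not +19 mm as the notes say. The wrist depth shows this, and the side view shows the shut fingertips just above the cap top. The true grasp point is therefore about 35 mm behind the reported TCP, and I closed above the cap without touching it. I'll reopen, lower 35 mm and grip.

```bash
python3 -m jog '0 0 0 0 0 0 1; 0 0 0 0 0 0 1; 0 0 0 0 0 0 1; 0 0 0 0 0 0 1; 0 0 0 0 0 0 1; 0 0 0 0 0 0 1; 0 0 0 0 0 0 1; 0 0 0 0 0 0 1'; python3 -m jog '-0.001 0.001 0.012 0 0 0 1; -0.001 0.001 0.024 0 0 0 1; -0.001 0.001 0.035 0 0 0 1; -0.001 0.001 0.035 0 0 0 1; -0.001 0.001 0.035 0 0 0 1'; python3 - <<'E'
from h import *
im,d=capture('wrist'); save('w_g3',im)
im,d=capture('side'); save('s_g3',cv2.resize(im[150:300,220:380],None,fx=4,fy=4))
E
```

```text
time_s: 7.72
position: [0.5972, 0.2606, 0.1321]
tcp_rot: [[0.986, 0.167, -0.0], [0.167, -0.986, 0.0], [-0.0, -0.0, -1.0]]
force: [0.2, -0.7, -0.7]
opening: 0.835
time_s: 8.35
position: [0.5966, 0.2595, 0.097]
tcp_rot: [[0.986, 0.167, 0.0], [0.167, -0.986, 0.0], [0.0, -0.0, -1.0]]
force: [-0.7, -0.1, 0.3]
opening: 1.002
```

View pics/s_g3.png

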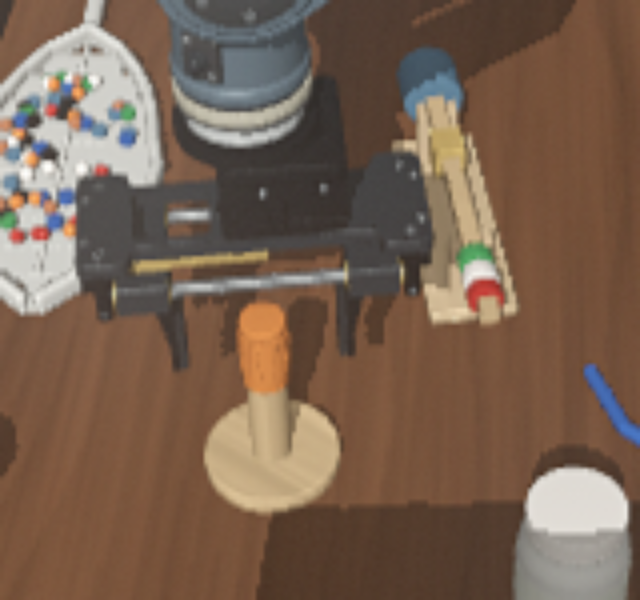

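View pics/w_g3.png

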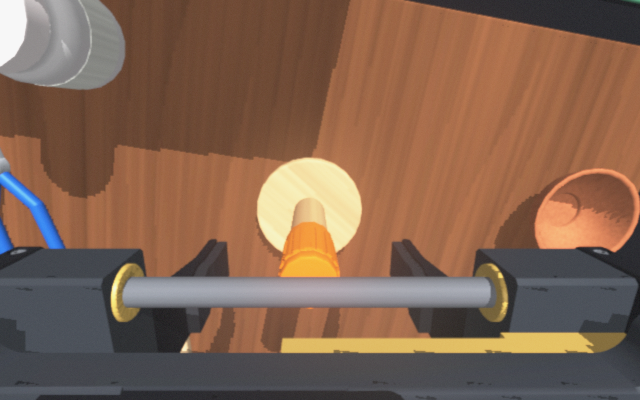

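The fingertips are now on either side of the cap's upper half. Closing.

```bash
python3 -m jog '0 0 0 0 0 0 0; 0 0 0 0 0 0 0; 0 0 0 0 0 0 0; 0 0 0 0 0 0 0; 0 0 0 0 0 0 0; 0 0 0 0 0 0 0; 0 0 0 0 0 0 0; 0 0 0 0 0 0 0'; python3 -m jog '0 0 0 0 0 0 0; 0 0 0 0 0 0 0'
```

```text
time_s: 9.45
position: [0.5964, 0.2594, 0.097]
tcp_rot: [[0.986, 0.167, 0.0], [0.167, -0.986, -0.0], [0.0, 0.0, -1.0]]
force: [0.3, 0.2, 0.5]
opening: 0.309
time_s: 9.7
position: [0.5964, 0.2595, 0.097]
tcp_rot: [[0.986, 0.167, 0.0], [0.167, -0.986, 0.0], [0.0, -0.0, -1.0]]
force: [0.4, 0.2, -1.3]
opening: 0.303
```

```bash
python3 -m jog '0 0 -0.01 0 0 0 0; 0 0 -0.025 0 0 0 0; 0 0 -0.04 0 0 0 0; 0 0 -0.06 0 0 0 0; 0 0 -0.08 0 0 0 0; 0 0 -0.09 0 0 0 0; 0 0 -0.09 0 0 0 0'; python3 - <<'E'
from h import *
s=read_state()
for n in('side','wrist'):
    im,d=capture(n); save(n+'_lift',cv2.resize(im[120:300,200:400],None,fx=3,fy=3) if n=='side' else im)
W=world('wrist',d,s)
z=np.load('/tmp/w_cap.npz')
I=im.astype(int); m=(I[...,0]-I[...,2]>150); m[:200]=0; m[:,:250]=0;m[:,380:]=0;m[300:]=0
print(m.sum(), np.percentile(W[m],[2,50,98],axis=0).round(4), s['position'])
pin=W[120:225,295:325]; pp=pin[(pin[...,2]>.1)&(pin[...,2]<.135)]; print('pin?',len(pp),np.median(pp,0), pp[:,2].max())
# target
print(totool(np.array([.5725,-.313,.187])-s['position'],s))
E
```

```text
time_s: 10.58
position: [0.597, 0.2596, 0.1884]
tcp_rot: [[0.986, 0.167, 0.002], [0.167, -0.986, 0.001], [0.002, -0.0, -1.0]]
force: [0.6, -0.9, -0.4]
opening: 0.307
2554 [[0.5834 0.2616 0.1848]
 [0.5946 0.2699 0.2225]
 [0.6075 0.2734 0.2316]] [0.59696888 0.25962157 0.1884307 ]
pin? 134 [0.59720942 0.26105012 0.11963833] 0.12565271164745023
[-0.1196  0.5605  0.001 ]
```

View pics/wrist_lift.png

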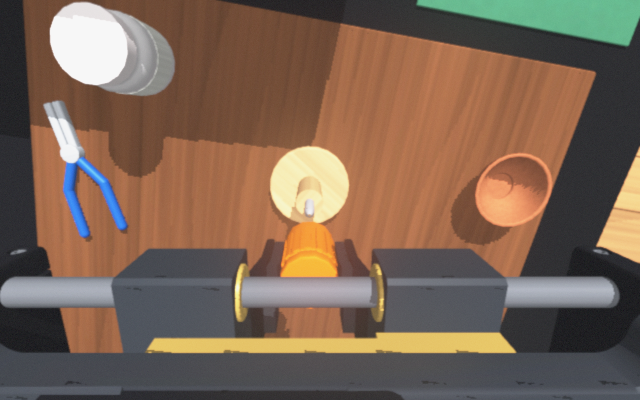

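View pics/side_lift.png

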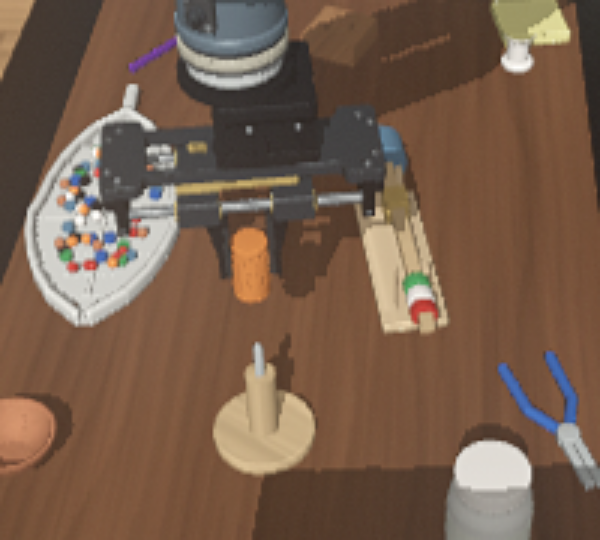

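The cap is held and the pin at (309,207) is bare, its tip measuring z≈0.1256. Carrying it to the holder.

```bash
python3 -m jog '-0.004 0.020 0 0 0 0 0; -0.013 0.060 0 0 0 0 0; -0.022 0.105 0 0 0 0 0; -0.032 0.150 0 0 0 0 0; -0.042 0.195 0 0 0 0 0; -0.051 0.240 0 0 0 0 0; -0.061 0.285 0 0 0 0 0; -0.070 0.330 0 0 0 0 0'; python3 -m jog '-0.010 0.045 0 0 0 0 0; -0.019 0.090 0 0 0 0 0; -0.029 0.135 0 0 0 0 0; -0.038 0.175 0 0 0 0 0; -0.046 0.210 0 0 0 0 0; -0.050 0.230 0 0 0 0 0; -0.050 0.230 0 0 0 0 0; -0.050 0.230 0 0 0 0 0'; python3 - <<'E'
from h import *
im,d,W,o=look('w_pre',['holder_hole0','cap_center'])
s=read_state(); print(totool(np.array([.5725,-.313,.187])-s['position'],s))
E
```

```text
time_s: 11.68
position: [0.581, -0.0802, 0.1863]
tcp_rot: [[0.986, 0.166, -0.002], [0.166, -0.986, 0.0], [-0.002, -0.0, -1.0]]
force: [-0.1, -0.5, -0.3]
opening: 0.308
time_s: 12.68
position: [0.571, -0.3113, 0.1867]
tcp_rot: [[0.986, 0.167, -0.001], [0.167, -0.986, 0.002], [-0.001, -0.002, -1.0]]
force: [-0.5, 0.6, -0.3]
opening: 0.309
holder_hole0 0.74 3953 (311, 187) [[0.5393, -0.3422, 0.0248], [0.5724, -0.3109, 0.04], [0.6078, -0.277, 0.0417]]
cap_center 0.75 2557 (309, 251) [[0.5579, -0.3097, 0.1815], [0.5692, -0.3011, 0.2205], [0.5822, -0.2976, 0.2298]]
tcp [ 0.571  -0.3113  0.1867] 12.675
[0.0006 0.002  0.0001]
```

View pics/w_pre.png

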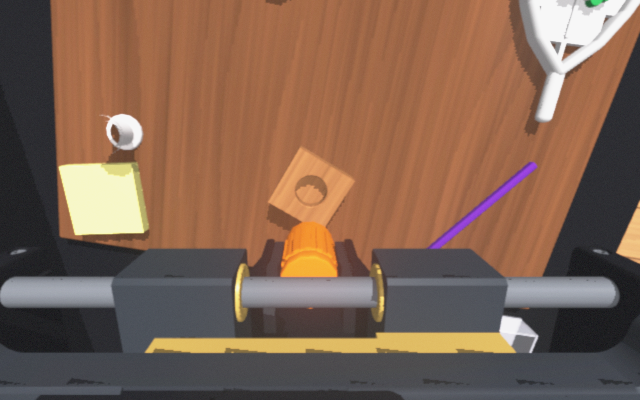

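```bash
python3 - <<'E'
from h import *
z=np.load('/tmp/w_pre.npz'); im,d=z['im'],z['d']; s={'tcp_rot':z['R'],'position':z['p']}
W=world('wrist',d,s); T=(W-s['position'])@s['tcp_rot']
I=im.astype(int); m=(I[...,0]-I[...,2]>150); m[:215]=0; m[:,:270]=0;m[:,350:]=0;m[285:]=0
print('cap tool',np.percentile(T[m],[1,50,99],axis=0).round(4))
for v in (235,242,250): 
    u=np.nonzero(m[v])[0]; print(v,u.min(),u.max(),T[v,u.min()+1].round(4),T[v,u.max()-1].round(4),T[v,309].round(4))
sub=(W[...,2]<.036)&(W[...,2]>.02); sub[:165]=0;sub[215:]=0;sub[:,285:][:,50:]=0;sub[:,:285]=0
n,lab,st,c=cv2.connectedComponentsWithStats(sub.astype(np.uint8)); 
for i in range(1,n):
    if st[i][4]>60: print(st[i],c[i],W[lab==i].mean(0),ray(*c[i],.0415,s))
top=(W[...,2]>.037)&(W[...,2]<.045); top[:140]=0;top[235:]=0;top[:,:260]=0;top[:,360:]=0
t8=top.astype(np.uint8); cs,h=cv2.findContours(t8,cv2.RETR_CCOMP,1)
for i,cc in enumerate(cs):
    if cv2.contourArea(cc)>150: 
        e=cv2.fitEllipse(cc); print(h[0][i][3],cv2.contourArea(cc),e,ray(*e[0],.0415,s), 'tool',(ray(*e[0],.0415,s)-s['position'])@s['tcp_rot'])
p=W[top]; print(cv2.minAreaRect(np.float32(p[:,:2]*1000)))
save('hz',cv2.resize(im[140:300,240:380],None,fx=4,fy=4,interpolation=cv2.INTER_CUBIC)[:600])
E
```

```text
cap tool [[-0.0131 -0.014  -0.0435]
 [-0.0003 -0.0102 -0.0341]
 [ 0.0121 -0.0026  0.0051]]
235 289 330 [-0.0108 -0.0089 -0.0062] [ 0.0108 -0.0089 -0.0061] [-0.0003 -0.0135 -0.0183]
242 285 333 [-0.013  -0.0056 -0.0083] [ 0.0123 -0.0062 -0.0098] [-0.0003 -0.0135 -0.0277]
250 284 333 [-0.0129 -0.0052 -0.0183] [ 0.0116 -0.0063 -0.0209] [-0.0003 -0.0119 -0.0339]
[296 176  31  30 728] [310.9739011  190.51648352] [ 0.57346531 -0.31524223  0.02690266] [ 0.5728109  -0.31188458  0.0415    ]
-1 3739.0 ((310.88775634765625, 188.6855010986328), (68.94795227050781, 75.05492401123047), 86.16767883300781) [ 0.57240776 -0.3100421   0.0415    ] tool [ 0.00167435 -0.00077109  0.14518857]
0 783.0 ((311.06500244140625, 190.62049865722656), (31.02385711669922, 32.24031066894531), 87.50799560546875) [ 0.57291927 -0.31197493  0.0415    ] tool [0.00185523 0.00122008 0.14518499]
((573.1643676757812, -312.97296142578125), (64.10775756835938, 64.15313720703125), 68.66436004638672)
```

View pics/hz.png

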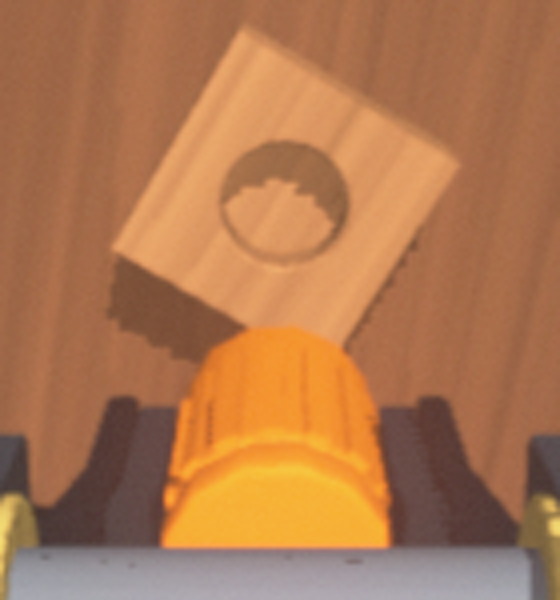

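```bash
python3 -m jog '0.002 0.0015 0.02 0 0 0 0; 0.002 0.0015 0.05 0 0 0 0; 0.002 0.0015 0.08 0 0 0 0; 0.002 0.0015 0.10 0 0 0 0; 0.002 0.0015 0.11 0 0 0 0; 0.002 0.0015 0.11 0 0 0 0; 0.002 0.0015 0.11 0 0 0 0'; python3 - <<'E'
from h import *
im,d,W,o=look('w_pre2',[])
s=read_state(); T=(W-s['position'])@s['tcp_rot']
im2,_=capture('scene'); save('sc_pre2',cv2.resize(im2[220:320,130:240],None,fx=5,fy=5))
im2,_=capture('side'); save('sd_pre2',cv2.resize(im2[80:170,260:370],None,fx=5,fy=5))
print(s['position'],s['force'])
save('hz2',cv2.resize(im[170:310,240:380],None,fx=4,fy=4,interpolation=cv2.INTER_CUBIC))
E
```

```text
time_s: 13.7
position: [0.5743, -0.3141, 0.0777]
tcp_rot: [[0.986, 0.167, 0.001], [0.167, -0.986, -0.001], [0.001, 0.001, -1.0]]
force: [-0.3, -0.3, -0.2]
opening: 0.308
tcp [ 0.5743 -0.3141  0.0777] 13.7
[ 0.57437826 -0.31427075  0.07799513] [0.14551461 0.65242856 0.42532988]
```

View pics/hz2.png

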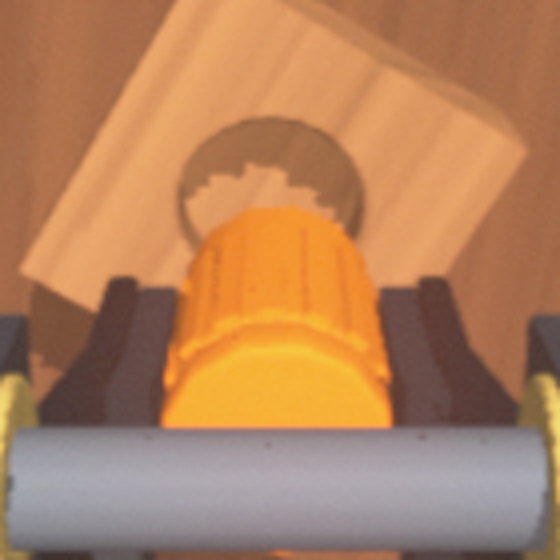

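View pics/sc_pre2.png

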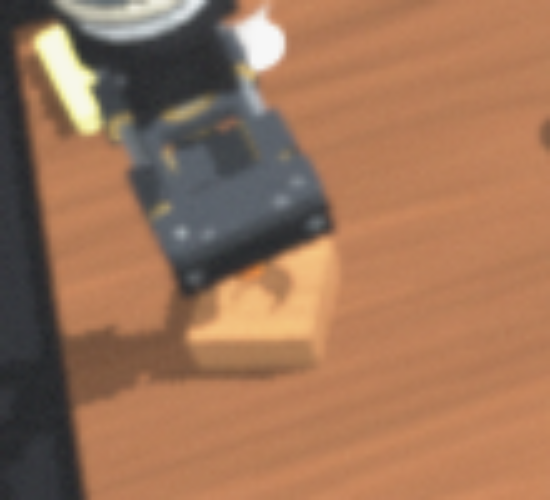

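View pics/sd_pre2.png

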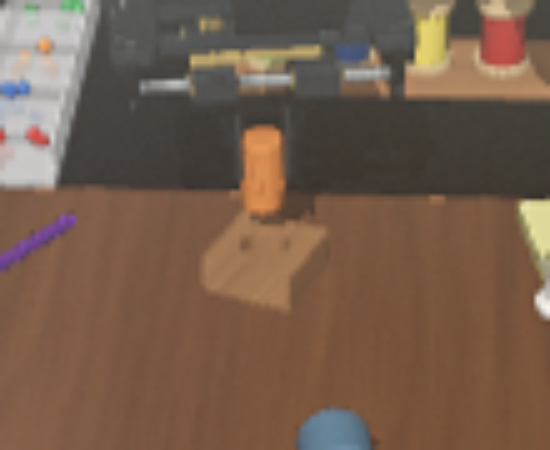

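```bash
python3 - <<'E'
from h import *
z=np.load('/tmp/w_pre2.npz'); s={'tcp_rot':np.eye(3),'position':np.zeros(3)}
zz=(z['p'][2]-.042)
for u,v in((308,199.3),(284.7,220),(331,220)): print(ray(u,v,zz,s))
E
```

```text
[-0.00093075 -0.01846447  0.03570621]
[-0.01683582 -0.00387814  0.03570621]
[ 0.01474117 -0.00386817  0.03570621]
```

```bash
python3 -m jog '-0.001 -0.002 0 0 0 0 0; -0.001 -0.002 0.01 0 0 0 0; -0.001 -0.002 0.02 0 0 0 0; -0.001 -0.002 0.026 0 0 0 0; -0.001 -0.002 0.029 0 0 0 0; -0.001 -0.002 0.032 0 0 0 0; -0.001 -0.002 0.034 0 0 0 0; -0.001 -0.002 0.034 0 0 0 0'; python3 - <<'E'
from h import *
im,d,W,o=look('w_pre3',[])
save('hz3',cv2.resize(im[170:310,240:380],None,fx=4,fy=4,interpolation=cv2.INTER_CUBIC))
E
```

```text
time_s: 14.85
position: [0.5724, -0.3121, 0.043]
tcp_rot: [[0.986, 0.167, -0.0], [0.167, -0.986, 0.0], [-0.0, -0.0, -1.0]]
force: [-0.1, -0.6, 0.1]
opening: 0.305
tcp [ 0.5724 -0.3121  0.043 ] 14.85
```

View pics/hz3.png

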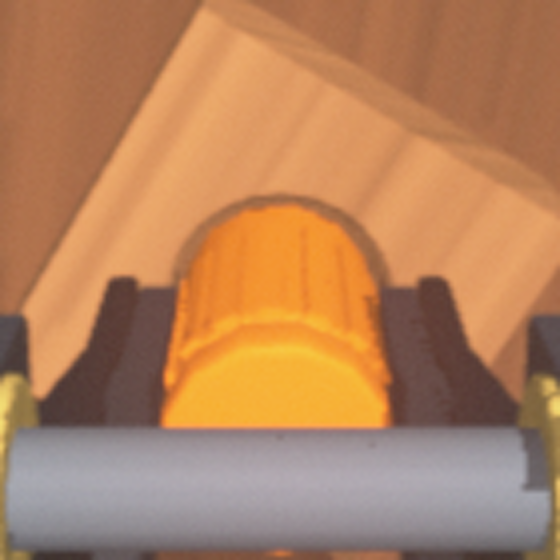

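The cap is concentric with the socket mouth and already inside it, with no contact force. I continue down slowly.

```bash
python3 -m jog '0 0 0.002 0 0 0 0; 0 0 0.004 0 0 0 0; 0 0 0.006 0 0 0 0; 0 0 0.0075 0 0 0 0; 0 0 0.0085 0 0 0 0; 0 0 0.0085 0 0 0 0'
```

```text
time_s: 15.65
position: [0.5723, -0.312, 0.0344]
tcp_rot: [[0.986, 0.167, -0.0], [0.167, -0.986, 0.0], [-0.0, -0.0, -1.0]]
force: [0.2, -0.2, 0.1]
opening: 0.306
```

```bash
python3 -m jog '0 0 0.001 0 0 0 0; 0 0 0.001 0 0 0 0'; python3 -m jog '0 0 0.001 0 0 0 0; 0 0 0.001 0 0 0 0'
```

```text
time_s: 15.9
position: [0.5725, -0.3122, 0.034]
tcp_rot: [[0.986, 0.167, 0.0], [0.167, -0.986, -0.0], [0.0, 0.0, -1.0]]
force: [-0.3, 0.5, 3.3]
opening: 0.305
time_s: 16.15
position: [0.5725, -0.3122, 0.034]
tcp_rot: [[0.986, 0.167, 0.0], [0.167, -0.986, -0.001], [0.0, 0.001, -1.0]]
force: [-2.0, 0.1, 8.1]
opening: 0.303
```

Contact with the floor came at z=0.034 as predicted, with a rising upward force of 8 N. I release gently and rise.

```bash
python3 -m jog '0 0 -0.001 0 0 0 0; 0 0 -0.001 0 0 0 0.4; 0 0 -0.001 0 0 0 0.7; 0 0 -0.001 0 0 0 0.7; 0 0 -0.001 0 0 0 0.7; 0 0 -0.001 0 0 0 0.7; 0 0 -0.001 0 0 0 0.7; 0 0 -0.001 0 0 0 0.7'; python3 -m jog '0 0 -0.015 0 0 0 0.7; 0 0 -0.05 0 0 0 1; 0 0 -0.10 0 0 0 1; 0 0 -0.15 0 0 0 1; 0 0 -0.2 0 0 0 1; 0 0 -0.22 0 0 0 1; 0 0 -0.22 0 0 0 1'; python3 - <<'E'
from h import *
im,d,W,o=look('w_post',['cap_center'])
m=o['cap_center'][0]; t=m&(W[...,2]>.06); e=cv2.fitEllipse(max(cv2.findContours(t.astype(np.uint8),0,1)[0],key=cv2.contourArea)); s=read_state(); print(ray(*e[0],.0775,s),e, np.median(W[t],0))
# beam target
print(totool(np.array([.50,-.02,.27])-s['position'],s))
E
```

```text
time_s: 17.15
position: [0.5724, -0.312, 0.0335]
tcp_rot: [[0.986, 0.167, 0.0], [0.167, -0.986, 0.0], [0.0, -0.0, -1.0]]
force: [-0.9, 0.1, -0.1]
opening: 0.701
time_s: 18.02
position: [0.5734, -0.3128, 0.257]
tcp_rot: [[0.986, 0.167, 0.005], [0.167, -0.986, -0.004], [0.004, 0.005, -1.0]]
force: [-0.0, 0.1, -0.1]
opening: 1.0
cap_center 0.77 614 (307, 178) [[0.5596, -0.3252, 0.0404], [0.5723, -0.3099, 0.076], [0.5854, -0.2988, 0.0777]]
tcp [ 0.5734 -0.3128  0.257 ] 18.025
[ 0.56980843 -0.30821184  0.0775    ] ((308.0107727050781, 179.9462127685547), (24.659107208251953, 25.89392852783203), 178.48226928710938) [ 0.57272561 -0.31129149  0.0761646 ]
[-0.0222 -0.2995 -0.0165]
```

View pics/w_post.png

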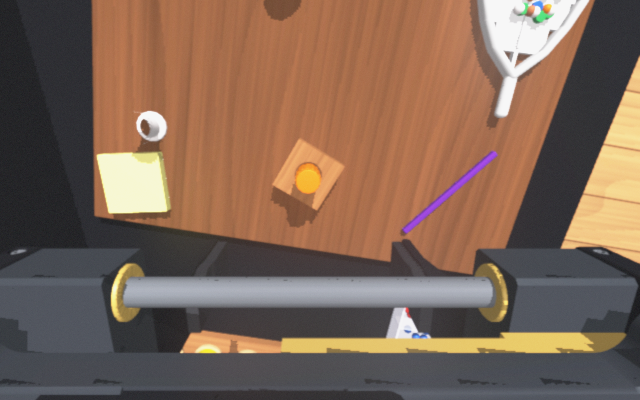

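The cap is seated upright at (307,178), its top at z≈0.077. Now over the beam.

```bash
python3 -m jog '-0.003 -0.04 -0.003 0 0 0 1; -0.007 -0.09 -0.006 0 0 0 1; -0.011 -0.145 -0.01 0 0 0 1; -0.015 -0.2 -0.013 0 0 0 1; -0.019 -0.25 -0.016 0 0 0 1; -0.022 -0.28 -0.016 0 0 0 1; -0.022 -0.29 -0.016 0 0 0 1; -0.022 -0.29 -0.016 0 0 0 1'; python3 -m jog '0 0 0 0 0 0 1; 0 0 0 0 0 0 1; 0 0 0 0 0 0 1'; python3 - <<'E'
from h import *
im,d,W,o=look('w_beam',['beam_hub','cradle_top'])
E
```

```text
time_s: 19.12
position: [0.5022, -0.0298, 0.2688]
tcp_rot: [[0.986, 0.168, -0.001], [0.168, -0.986, -0.0], [-0.001, -0.0, -1.0]]
force: [0.2, -0.7, 0.4]
opening: 1.003
time_s: 19.5
position: [0.5025, -0.0306, 0.2694]
tcp_rot: [[0.986, 0.166, -0.0], [0.166, -0.986, -0.0], [-0.0, 0.0, -1.0]]
force: [-0.1, 0.1, -0.8]
opening: 0.996
beam_hub 0.76 3921 (313, 121) [[0.4662, -0.0678, 0.0632], [0.496, 0.0234, 0.0757], [0.5318, 0.1463, 0.0883]]
cradle_top 0.56 5125 (312, 102) [[0.4538, -0.0337, 0.0226], [0.4921, 0.0574, 0.0244], [0.5328, 0.1283, 0.0707]]
cradle_top 0.47 53 (319, 335) [[0.5528, -0.2775, 0.0144], [0.5584, -0.2737, 0.0203], [0.5684, -0.2715, 0.0277]]
tcp [ 0.5025 -0.0306  0.2694] 19.5
```

View pics/w_beam.png

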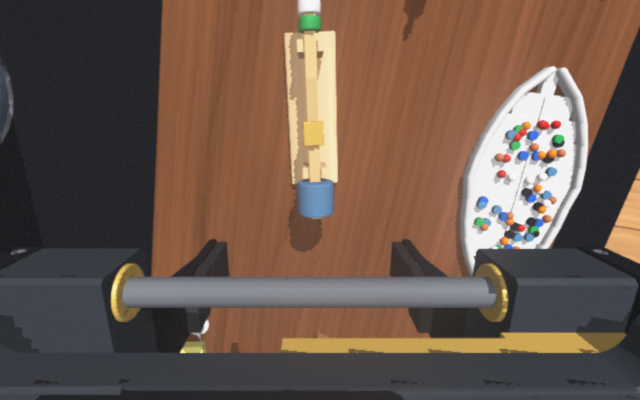

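The brass hub is at (313,132) and the beam runs almost straight along the tool's y.

```bash
python3 - <<'E'
from h import *
z=np.load('/tmp/w_beam.npz'); im,d=z['im'],z['d']; s={'tcp_rot':z['R'],'position':z['p']}
W=world('wrist',d,s); T=(W-s['position'])@s['tcp_rot']
print(im[132,313],im[90,311])
save('bz',cv2.resize(im[20:220,260:370],None,fx=3,fy=3))
hub=(W[...,2]>.0765)&(W[...,2]<.084); hub[:115]=0;hub[150:]=0;hub[:,:290]=0;hub[:,335:]=0
I=im.astype(int); hub2=(I[...,0]-I[...,2]>110); hub2[:115]=0;hub2[150:]=0;hub2[:,:290]=0;hub2[:,335:]=0
for h in(hub,hub2):
    v,u=np.nonzero(h); 
    if len(v)<20: print(len(v)); continue
    p=W[h]; print(len(p),(u.min(),u.max(),v.min(),v.max()),np.median(p,0).round(4)); r=cv2.minAreaRect(np.float32(p[:,:2]*1000)); print(r)
    t=T[h]; print('tool',np.percentile(t,[3,50,97],axis=0).round(4))
    c=((u.min()+u.max())/2,(v.min()+v.max())/2); print(ray(*c,.0800,s))
# bar direction: bar pixels top z ~ .0745
bar=(W[...,2]>.070)&(W[...,2]<.0768); bar[:30]=0; bar[182:]=0; bar[:,:300]=0; bar[:,325:]=0; bar[115:150]=0
p=T[bar]; 
for y0 in np.arange(-.2,-.03,.015):
    q=p[(p[:,1]>y0)&(p[:,1]<y0+.015)]
    if len(q)>5: print(round(y0,3),len(q),np.percentile(q[:,0],[3,50,97]).round(4), np.median(q[:,2]).round(4))
vx=cv2.fitLine(np.float32(p[:,:2]),cv2.DIST_HUBER,0,.01,.01).ravel(); print(vx,np.degrees(np.arctan2(vx[0],-vx[1])))
E
```

```text
[234 198 104] [236 206 149]
475 (np.int64(304), np.int64(323), np.int64(121), np.int64(145)) [0.4988 0.0218 0.0783]
((498.47308349609375, 21.961639404296875), (21.012407302856445, 25.82111930847168), 9.863568305969238)
tool [[-0.0056 -0.0644  0.1895]
 [ 0.0053 -0.0527  0.1911]
 [ 0.0151 -0.0397  0.1925]]
[0.49838938 0.02227505 0.08      ]
454 (np.int64(303), np.int64(322), np.int64(121), np.int64(145)) [0.4977 0.0224 0.0783]
((496.69500732421875, 24.765411376953125), (21.70590591430664, 38.41706466674805), 12.155465126037598)
tool [[-0.0057 -0.0644  0.1894]
 [ 0.0042 -0.0527  0.1911]
 [ 0.014  -0.0408  0.1927]]
[0.49731528 0.02209492 0.08      ]
-0.17 22 [-0.0084  0.0003  0.0095] 0.1956
-0.155 240 [-0.0085  0.0019  0.0144] 0.1973
-0.14 206 [-0.0084  0.0019  0.0113] 0.1971
-0.125 172 [-0.0034  0.0019  0.0083] 0.1971
-0.11 166 [-0.0023  0.003   0.0084] 0.1971
-0.095 166 [-0.0023  0.0031  0.0085] 0.197
-0.08 77 [-0.0013  0.0042  0.0097] 0.197
-0.035 131 [-0.0002  0.0055  0.0112] 0.197
[ 0.03118792  0.99951357  0.00332838 -0.08958738] 178.21277
```

View pics/bz.png

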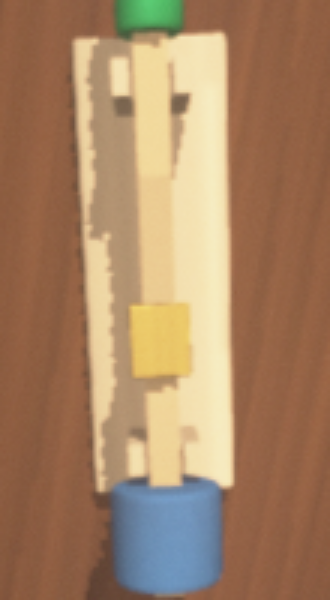

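```bash
python3 -m jog '0.003 -0.03 0.03 0 0 -2 1; 0.005 -0.0527 0.07 0 0 -2 1; 0.005 -0.0527 0.11 0 0 -2 1; 0.005 -0.0527 0.14 0 0 -2 1; 0.005 -0.0527 0.15 0 0 -2 1; 0.005 -0.0527 0.15 0 0 -2 1; 0.005 -0.0527 0.15 0 0 -2 1'; python3 - <<'E'
from h import *
im,d,W,o=look('w_beam2',[])
s=read_state(); T=(W-s['position'])@s['tcp_rot']
for n in('side','scene'):
    a,_=capture(n); b=a[120:260,270:400] if n=='side' else a[150:260,230:370]; save('b2'+n,cv2.resize(b,None,fx=4,fy=4))
hub=(W[...,2]>.0765)&(W[...,2]<.084); hub[:,:270]=0;hub[:,350:]=0;hub[:150]=0;hub[285:]=0
print(hub.sum(),np.percentile(T[hub],[2,50,98],axis=0).round(4), np.median(W[hub],0))
bar=(W[...,2]>.070)&(W[...,2]<.0768); bar[:,:280]=0; bar[:,335:]=0; bar[270:]=0; p=T[bar]; print(len(p),p[:,1].min(),p[:,1].max())
for y0 in np.arange(-.12,.02,.015):
    q=p[(p[:,1]>y0)&(p[:,1]<y0+.015)]
    if len(q)>5: print(round(y0,3),np.percentile(q[:,0],[3,50,97]).round(4))
E
```

```text
time_s: 20.52
position: [0.4996, 0.0227, 0.1207]
tcp_rot: [[0.98, 0.201, 0.003], [0.201, -0.98, -0.0], [0.003, 0.001, -1.0]]
force: [0.5, 0.4, -0.2]
opening: 0.998
tcp [0.4996 0.0227 0.1207] 20.525
1072 [[-0.0122 -0.0123  0.0413]
 [-0.0017 -0.0002  0.0425]
 [ 0.0088  0.0126  0.0439]] [0.49807913 0.02262593 0.07829025]
4596 -0.14056762764895564 0.04037939530046764
-0.12 [-0.0122 -0.0015  0.0085]
-0.105 [-0.0133 -0.0016  0.0095]
-0.09 [-0.0141 -0.0022  0.0102]
-0.075 [-0.0076 -0.0019  0.0037]
-0.06 [-0.0071 -0.0016  0.0038]
-0.045 [-0.0072 -0.0017  0.0039]
-0.03 [-0.0073 -0.0017  0.0039]
-0.015 [-0.0111 -0.0017  0.0082]
0.0 [-0.0125 -0.0071  0.0063]
0.015 [-0.0069 -0.001   0.0042]
```

View pics/w_beam2.png

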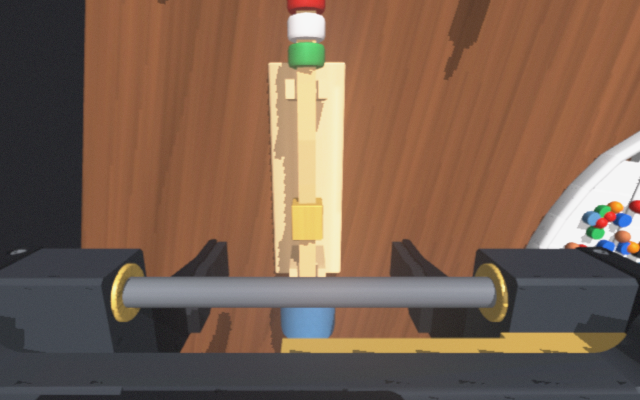

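View pics/b2side.png

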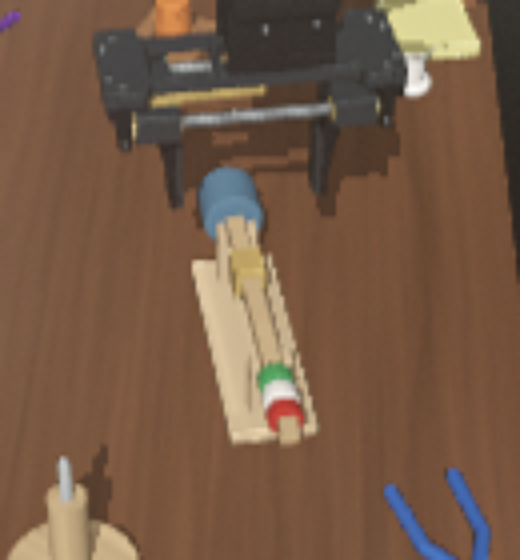

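The tool is aligned with the beam, the hub at tool (−1.7, −0.2) mm. Descending to grip at hub height.

```bash
python3 -m jog '-0.0015 0 0.02 0 0 0 1; -0.0015 0 0.045 0 0 0 1; -0.0015 0 0.065 0 0 0 1; -0.0015 0 0.08 0 0 0 1; -0.0015 0 0.086 0 0 0 1; -0.0015 0 0.086 0 0 0 1; -0.0015 0 0.086 0 0 0 1'; python3 - <<'E'
from h import *
im,d,W,o=look('w_beam3',[])
s=read_state(); T=(W-s['position'])@s['tcp_rot']
a,_=capture('side');save('b3side',cv2.resize(a[120:260,270:400],None,fx=4,fy=4))
hub=(W[...,2]>.0765)&(W[...,2]<.084); hub[:,:250]=0;hub[:,370:]=0;hub[:150]=0;hub[275:]=0
print(s['position'],hub.sum(),np.percentile(T[hub],[2,50,98],axis=0).round(4))
E
```

```text
time_s: 21.55
position: [0.4975, 0.0226, 0.0341]
tcp_rot: [[0.98, 0.201, 0.001], [0.201, -0.98, -0.0], [0.001, 0.0, -1.0]]
force: [1.2, 0.2, 0.4]
opening: 0.999
tcp [0.4975 0.0226 0.0341] 21.55
[0.49749352 0.02264371 0.03415201] 828 [[-0.0098 -0.0124 -0.0452]
 [ 0.0006 -0.0087 -0.044 ]
 [ 0.011  -0.0046 -0.0427]]
```

View pics/w_beam3.png

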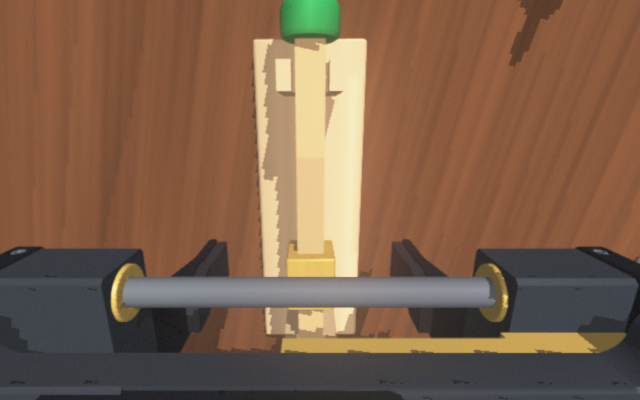

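View pics/b3side.png

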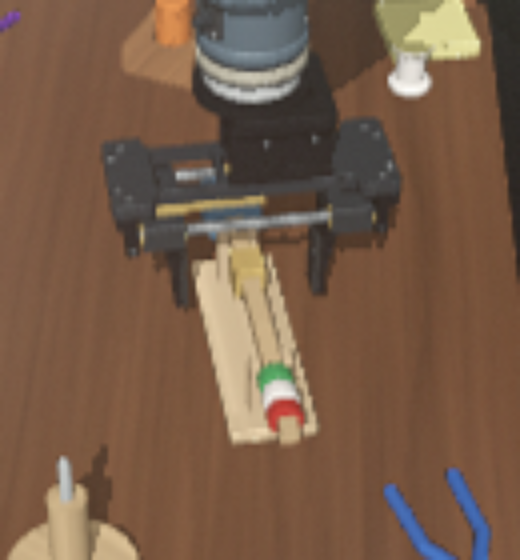

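```bash
python3 -m jog '0 0 0 0 0 0 0; 0 0 0 0 0 0 0; 0 0 0 0 0 0 0; 0 0 0 0 0 0 0; 0 0 0 0 0 0 0; 0 0 0 0 0 0 0; 0 0 0 0 0 0 0; 0 0 0 0 0 0 0'; python3 -m jog '0 0 0 0 0 0 0; 0 0 0 0 0 0 0; 0 0 0 0 0 0 0'
```

```text
time_s: 22.65
position: [0.4971, 0.0227, 0.0336]
tcp_rot: [[0.98, 0.201, 0.0], [0.201, -0.98, -0.0], [0.0, 0.0, -1.0]]
force: [0.5, -0.3, -0.1]
opening: 0.251
time_s: 23.02
position: [0.4972, 0.0227, 0.0336]
tcp_rot: [[0.98, 0.201, 0.0], [0.201, -0.98, -0.0], [0.0, 0.0, -1.0]]
force: [-0.3, 0.4, -1.2]
opening: 0.252
```

Opening 0.252 is 22 mm, the hub's width. I lift it slowly straight up and check the level.

```bash
python3 -m jog '0 0 -0.003 0 0 0 0; 0 0 -0.008 0 0 0 0; 0 0 -0.015 0 0 0 0; 0 0 -0.024 0 0 0 0; 0 0 -0.034 0 0 0 0; 0 0 -0.042 0 0 0 0; 0 0 -0.045 0 0 0 0; 0 0 -0.045 0 0 0 0'; cat >> h.py <<'E'
def level(tag):
    im,d,W,o=look(tag,[]); s=read_state(); T=(W-s['position'])@s['tcp_rot']
    b=(abs(T[...,0])<.004)&(T[...,2]<0)&(T[...,2]>-.06)&(T[...,1]<-.016)&(T[...,1]>-.1)
    q=T[b]; 
    k=np.polyfit(q[:,1],q[:,2],1); k=np.polyfit(*q[abs(q[:,2]-np.polyval(k,q[:,1]))<.004][:,1:].T,1)
    print('bar n',len(q),'pitch deg',np.degrees(np.arctan(k[0])).round(2),'top tool z at hub',k[1].round(4),'force',np.round(s['force'],1),'mom',np.round(s['moment'],2),'open',s['opening'])
    a,_=capture('side');save(tag+'_side',cv2.resize(a[100:280,240:420],None,fx=3,fy=3))
E
python3 -c "
from h import *
level('l1')"
```

```text
time_s: 24.02
position: [0.4971, 0.0227, 0.0788]
tcp_rot: [[0.98, 0.201, 0.001], [0.201, -0.98, -0.0], [0.0, 0.0, -1.0]]
force: [0.6, -0.2, -1.8]
opening: 0.248
tcp [0.4971 0.0227 0.0788] 24.025
bar n 3861 pitch deg 0.0 top tool z at hub -0.039 force [-0.6 -0.2 -1.7] mom [-0.02 -0.1  -0.01] open 0.2502710743326307
```

View pics/l1_side.png

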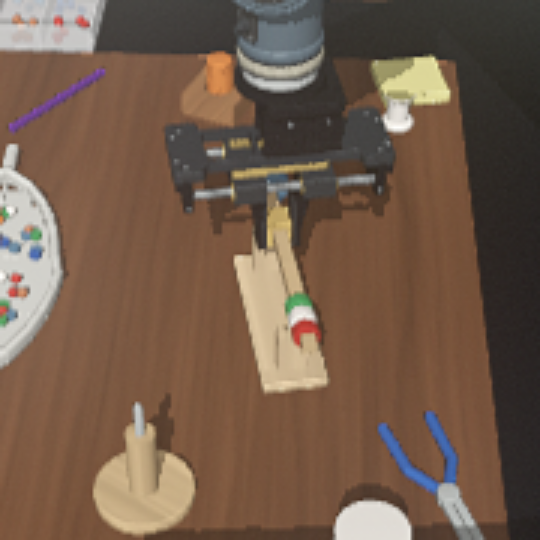

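View pics/l1.png

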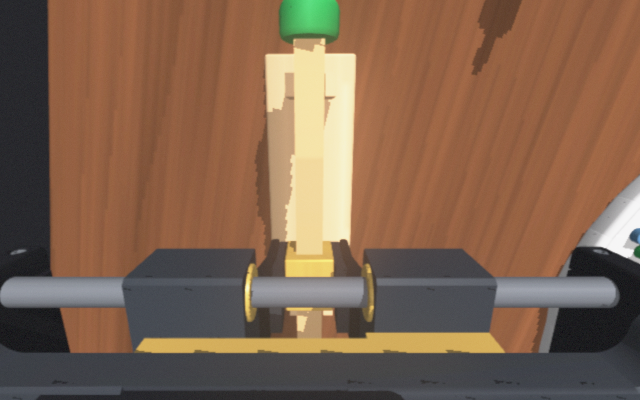

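The beam is held level (pitch 0.0°) clear of the cradle, and the load is 1.8 N, which is right for 190 g. I rise further, then go across gently.

```bash
python3 -m jog '0 0 -0.006 0 0 0 0; 0 0 -0.018 0 0 0 0; 0 0 -0.032 0 0 0 0; 0 0 -0.048 0 0 0 0; 0 0 -0.064 0 0 0 0; 0 0 -0.076 0 0 0 0; 0 0 -0.083 0 0 0 0; 0 0 -0.085 0 0 0 0'; python3 -m jog '0.003 -0.004 0 0 0 0 0; 0.009 -0.013 0 0 0 0 0; 0.018 -0.027 0 0 0 0 0; 0.030 -0.044 0 0 0 0 0; 0.042 -0.061 0 0 0 0 0; 0.054 -0.079 0 0 0 0 0; 0.066 -0.096 0 0 0 0 0; 0.078 -0.114 0 0 0 0 0'; python3 -m jog '0.012 -0.018 0 0 0 0 0; 0.024 -0.035 0 0 0 0 0; 0.036 -0.053 0 0 0 0 0; 0.047 -0.069 0 0 0 0 0; 0.056 -0.082 0 0 0 0 0; 0.063 -0.092 0 0 0 0 0; 0.067 -0.098 0 0 0 0 0; 0.067 -0.098 0 0 0 0 0';  python3 -m jog '0 0 0 0 0 0 0; 0 0 0 0 0 0 0'; python3 -c "
from h import *
level('l2'); s=read_state(); print(totool(np.array([.597,.2595,.1335])-s['position'],s))"
```

```text
time_s: 25.12
position: [0.4971, 0.0227, 0.1641]
tcp_rot: [[0.98, 0.201, 0.001], [0.201, -0.98, -0.0], [0.001, 0.0, -1.0]]
force: [-0.1, 0.4, -1.8]
opening: 0.25
time_s: 26.12
position: [0.5509, 0.1516, 0.1633]
tcp_rot: [[0.979, 0.201, -0.0], [0.201, -0.979, 0.0], [-0.0, -0.0, -1.0]]
force: [0.1, 0.1, -1.5]
opening: 0.246
time_s: 27.12
position: [0.5964, 0.2597, 0.1635]
tcp_rot: [[0.98, 0.201, -0.0], [0.201, -0.98, -0.0], [-0.0, 0.0, -1.0]]
force: [0.3, -0.3, -1.4]
opening: 0.25
time_s: 27.38
position: [0.5963, 0.259, 0.1636]
tcp_rot: [[0.98, 0.2, -0.0], [0.2, -0.98, -0.0], [-0.0, 0.0, -1.0]]
force: [-0.4, 0.1, -2.1]
opening: 0.25
tcp [0.5963 0.259  0.1636] 27.375
bar n 3876 pitch deg -0.01 top tool z at hub -0.0387 force [ 0.5  0.2 -1.4] mom [-0.02 -0.1  -0.02] open 0.24992111787271856
[ 0.0007 -0.0002  0.0301]
```

View pics/l2_side.png

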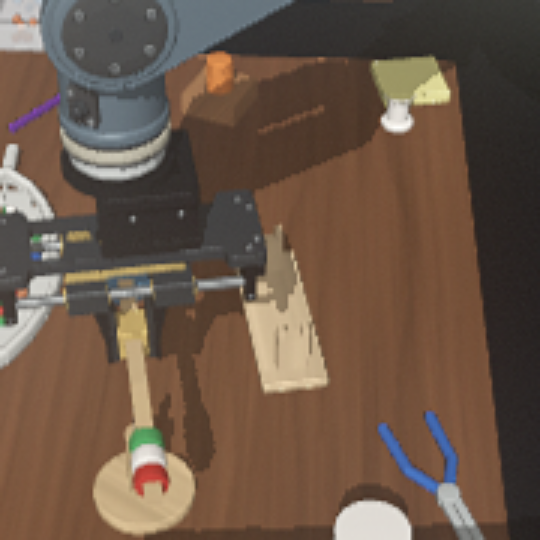

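View pics/l2.png

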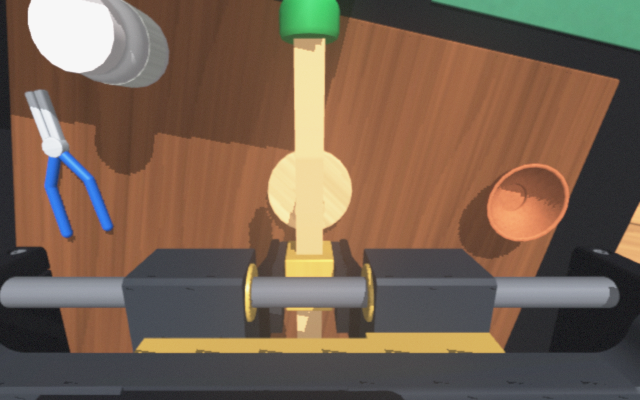

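```bash
python3 -m jog '0.001 0 0.003 0 0 0 0; 0.001 0 0.008 0 0 0 0; 0.001 0 0.014 0 0 0 0; 0.001 0 0.020 0 0 0 0; 0.001 0 0.025 0 0 0 0; 0.001 0 0.028 0 0 0 0; 0.001 0 0.029 0 0 0 0; 0.001 0 0.029 0 0 0 0';  python3 -m jog '0 0 0 0 0 0 0; 0 0 0 0 0 0 0'; python3 -c "
from h import *
level('l3')
z=np.load('/tmp/l3.npz'); s={'tcp_rot':z['R'],'position':z['p']}; W=world('wrist',z['d'],s); T=(W-s['position'])@s['tcp_rot']
f=(W[...,2]>.0215)&(W[...,2]<.034); f[240:]=0; f[:,:240]=0; f[:,380:]=0
n,l,st,c=cv2.connectedComponentsWithStats(f.astype(np.uint8)); f=np.isin(l,[i for i in range(1,n) if st[i][4]>150])
print('foot',cv2.minEnclosingCircle(np.float32(W[f][:,:2]*1000)), f.sum())
h=(T[...,2]<-.042)&(T[...,2]>-.05)&(abs(T[...,0])<.015)&(T[...,1]>-.02)&(T[...,1]<.02)
print('hub tool',np.percentile(T[h],[1,50,99],axis=0).round(4),h.sum())
for n in('scene','side'):
    a,d=capture(n); b=a[150:260,300:440] if n=='scene' else a[150:300,220:360]; save('l3'+n,cv2.resize(b,None,fx=4,fy=4,interpolation=cv2.INTER_CUBIC))
    for l in ('beam_hub','pin_tip','cap_center'):
        for r in silhouettes(l,n)[:2]:
            m=r['region']&(d>0); w=world(n,d)[m]; print(n,l,round(r['score'],2),np.percentile(w,[3,50,97],axis=0).round(3).tolist())
"
```

```text
time_s: 28.48
position: [0.5975, 0.2598, 0.1346]
tcp_rot: [[0.98, 0.201, 0.0], [0.201, -0.98, 0.0], [0.0, -0.0, -1.0]]
force: [0.1, 0.2, -3.2]
opening: 0.249
time_s: 28.72
position: [0.5975, 0.2598, 0.1348]
tcp_rot: [[0.98, 0.201, 0.0], [0.201, -0.98, 0.0], [0.0, -0.0, -1.0]]
force: [-0.0, -0.7, -1.4]
opening: 0.247
tcp [0.5975 0.2598 0.1348] 28.725
bar n 3855 pitch deg -0.02 top tool z at hub -0.0388 force [ 0.5  0.1 -1.6] mom [-0.02 -0.13  0.01] open 0.25481570828081707
foot ((596.7525024414062, 258.9278564453125), 41.942874908447266) 3922
hub tool [[-0.0144 -0.0123 -0.0495]
 [-0.0003 -0.0084 -0.0446]
 [ 0.0143  0.0136 -0.0422]] 1242
scene beam_hub 0.85 [[0.568, 0.162, 0.16], [0.612, 0.193, 0.178], [0.634, 0.4, 0.191]]
scene beam_hub 0.28 [[0.565, -0.325, 0.038], [0.582, -0.313, 0.067], [0.587, -0.3, 0.081]]
scene pin_tip 0.95 [[0.562, 0.219, 0.019], [0.604, 0.252, 0.029], [0.635, 0.293, 0.095]]
scene cap_center 0.66 [[0.487, 0.474, 0.001], [0.512, 0.484, 0.036], [0.52, 0.51, 0.053]]
scene cap_center 0.65 [[0.544, -0.329, 0.037], [0.581, -0.313, 0.066], [0.587, -0.299, 0.081]]
side beam_hub 0.75 [[0.561, 0.204, 0.167], [0.583, 0.336, 0.177], [0.61, 0.415, 0.183]]
side pin_tip 0.8 [[0.56, 0.227, 0.023], [0.608, 0.265, 0.029], [0.633, 0.299, 0.088]]
side cap_center 0.87 [[0.405, 0.467, 0.006], [0.419, 0.485, 0.045], [0.431, 0.491, 0.054]]
side cap_center 0.83 [[0.603, 0.505, 0.001], [0.615, 0.542, 0.044], [0.63, 0.549, 0.055]]
```

View pics/l3side.png

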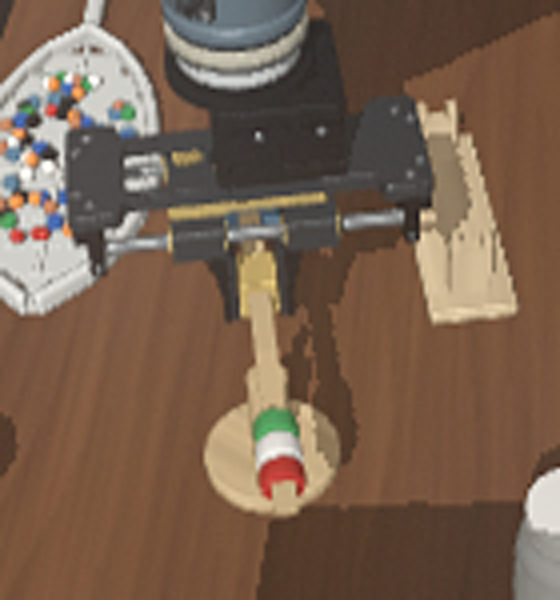

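View pics/l3scene.png

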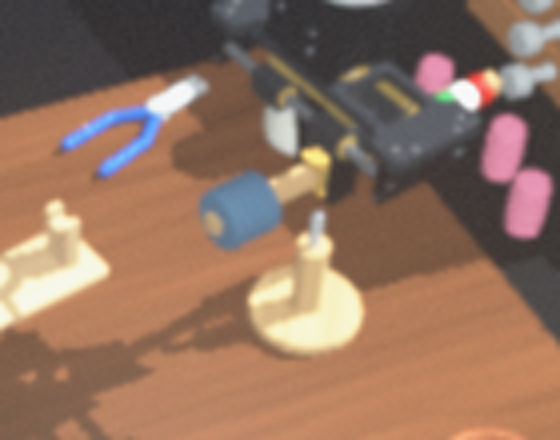

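The hub centre is within about 1 mm of the pin axis and 41 mm above its point. The beam is level and still, and the cap stays seated. Handing in.

```bash
python3 -c "
from rig import *
s=read_state(); print(s['time_s'],abs(s['qvel']).max()); print(hand_in())"
```

```text
29.225 0.07607763917285273
the job is handed in; nothing more can be done
None
```

I moved the orange cap into the holder socket, then lifted the beam by its hub and held it still over the pin. I handed the job in at 29.2 s while still holding it.

- **Cap:** It touched the socket floor at the expected height, with about 8 N of contact force before I let go. The wrist picture after release shows it upright, its top at z≈0.077 against about 0.078 expected.
- **Beam:** The wrist depth gives a tilt of −0.02°. The hub centre is about 1 mm or less from the pin axis and about 41 mm above the point. In the scene picture the beam is clear of the stand.
- **Look-alikes and bench:** I did not touch the pink and blue look-alikes or the other things on the bench.

**Disagreements:**
- **Tool frame:** The fingertips sat about 16 mm behind the reported TCP, not 19 mm ahead of it. My first closing therefore shut above the cap without touching it. I corrected by 35 mm, and every later grasp and contact fit that.
- **Heights:** Wrist depth read 1–2 mm lower than nominal, so the 41 mm is good to about 2 mm.
- **Cap centre:** An ellipse fit of the seated cap came out about 5 mm off the socket centre, likely because I took it while the arm was still settling. The depth median and the picture showed it centred.

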